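# Pointing check before switching on the bench drill

## Robot

A 6-joint arm with a two-finger parallel gripper is mounted at the origin on the work surface. World frame = base frame: x ahead of the robot, y to its left, z up, the work surface at z = 0. Lengths are in mm, angles in rad, forces in N, time in s.
With the tool pointing down it reaches from about 350 to 725 mm from the base axis. Payload 4.3 kg.
Tool frame: the origin (TCP) lies between the finger pads; the fingertips stand r.tip_extent ahead of it and the grasp point (between the pads) lies 2 mm behind it (r.tip_extent is the distance from the TCP to the fingertips, in mm); y points along the fingers, x is the direction in which the jaws open and shut, and the axes are right-handed (so a half turn about y gives the same grasp; the last joint's range is limited). The gripper opens to 85 mm and grips with 20 to 120 N. Pads are 22 mm wide; open, the fingers measure 114 mm over their backs; the gripper's body (76 mm by 85 mm) begins 54 mm behind the grasp point. The pads swing forward as they close: fully open they stand 13 mm farther back than shut.
Start: joints at [1.182, 0.377, 0.081, 1.274, 0, 1.46], TCP at [158.247, 552.832, 248.329] pointing down, gripper open.
Joint ranges: [-2.72, 2.72], [-0.84, 1.66], [-1.02, 1.22], [-1.77, 2.12], [-1.37, 1.28], [-3.14, 3.14]. Speed limits (rad/s): [2.57, 2.57, 3.14, 3.14, 3.14, 3.14].

## Interface

Orientations are given as a unit quaternion [w, x, y, z].
In Python, from plant import status, vision, order, r gives the robot as it stands.
- The arm moves only by the tool step_arm, never from a script. Its argument "increments" is a list of rows, each a list of 3 entries, a list of its own where there are three numbers: the turn, a rotation vector about the tool's x, y, z in rad, then the shift along the tool's x, y, z in m, then the opening, from 0 (shut) to 1 (fully open). In form: [[[rx, ry, rz], [dx, dy, dz], claw], ...]. A call has 1 to 5 rows; each row shifts and turns the commanded pose from where the row before left it, along the tool's axes as they then stand; what a row does not reach is not made up. A row lasts 1/8 s, in which the tool goes at most 62.5 mm and 10.7 degrees, less where a joint would pass 70% of its speed; a pose out of reach is approached as far as the arm can. A call with a gripper value outside its range is refused whole. The fingers move at their own pace and stop on an object; the grip force is fixed at half the most. Time passes only in rows, so rows that do not move let the fingers close. It gives the time, the measured TCP pose, the force and the opening at its end, in the units of the state.
- status.state(): the state, without advancing time (a new reading comes with each control period).
- vision.snapshot(name): name is "scene" or "side" or "wrist"; returns a dict with "pixels" (420x560x3 uint8, red, green, blue), "fx", "fy", "cx", "cy" (pixels), "extrinsics" (4x4, takes a point from camera to world coordinates). Camera axes: x right, y down, z forward; pixel columns grow to the right and rows downward; lengths in mm; the calibration is good to about 2 mm. The wrist camera is an equidistant fisheye: a pixel r from the principal point sees the ray r / f radians off the axis. A picture is of the moment at which its call begins. There is no depth.
- order.job_done(): hands the job in, once; it reports no verdict.
The state is a dict: "time": time; "joint_pos": joint angles; "qvel": joint speeds; "joint_torque": joint torques, N m; "eef_pos": TCP position; "ee_rot": TCP orientation; "contact_force": force on the tool from outside, world axes, zero at the start; "moment": the same for the moment, N m; "grip_width": finger opening in mm.
Only numpy, scipy, OpenCV 4.12 (cv2) and the standard library are available. Lean on these libraries where they do the work, as an engineer would, in place of code of your own. Each camera call takes 0.05 s, during which the arm holds its last target. There are 200 camera calls.

## Task

Do the pointing check before the bench drill is switched on. Bring the fingertips straight above the chuck key in its wooden stand, about 2 to 3 cm over it, and stay there for two seconds without touching it; then do the same over the aluminium block clamped in the vice. Only after both, push the red-balled lever of the isolator box fully over to its green side and leave it there; touch nothing but the isolator.

Things in the scene. Friction and masses are not known exactly. Their poses are not given: they have to be found in the camera images.
- key_top (a point): Centre of the top of the chuck key: a loose steel T-shaped key (80 to 170 g) standing upright, 12 mm shank in the hole of its wooden stand. This point is the key's highest, 96 mm above the bench, on the shank's axis; the crossbar, 70 mm long and 9 mm thick, has its axis 7.5 mm lower. Point above this.
- chuck_key: The chuck key itself; origin at the lower end of its shank, 12 mm above the bench, z up along the shank, y along the crossbar.
- key_stand: Light wooden block, 70 x 60 x 45 mm (x, y, z), fixed to the bench, with the key in its central hole (33 mm deep). Origin at the centre of its underside.
- block_top (a point): Centre of the top of the aluminium block (30 x 50 mm seen from above) clamped in the blue vice, marked with a small dark punch dot; 68 mm above the bench, the highest point of the vice (its jaws reach 58 mm). Point above this.
- vice: Blue drill-press vice bolted to the bench, about 200 mm long (x from -107 to +90 mm), 85 mm wide, with a steel screw and tommy bar at its -x end. Origin at the underside on the centre line; the block's centre lies 10 mm towards +x.
- isolator_box: Isolator: grey switch box, 120 x 85 x 50 mm (x, y, z), fixed to the bench, yellow plate on top with a black mark at its -x end (off) and a green mark at its +x end (on). Origin at the centre of its underside; the lever swings from its -x side to its +x side, +x pointing away from the robot within about 0.4 rad.
- isolator (a joint): Angle of the isolator's lever: 0 leans 0.5 rad (29 degrees) to the black side (off), 1.0 rad leans as far to the green side (fully over, on). Starts between 0 and 0.15. It has a little friction (about 1 N at the ball) and stays where it is left; stops at both ends.
- lever_ball (a point): Centre of the red ball (26 mm across) at the end of the lever, 80 mm from the pivot. The pivot axis runs along the box's y, 50 mm above the bench over the box's centre, so the ball's centre travels between 120 and 130 mm above the bench; the rod below it is 10 mm thick.
- mug: Bystander: white mug with a handle, 80 mm across, 95 mm tall, loose. Origin at the centre of its underside.
- mug_mid (a point): Middle of the mug, 48 mm up.
- spray_can: Bystander: blue and yellow spray can, 58 mm across, 160 mm tall, loose. Origin at the centre of its underside.
- can_mid (a point): Middle of the spray can, 80 mm up.
- screwdriver: Bystander: screwdriver with an orange handle, 200 mm long along its x, 26 mm thick, lying loose on the bench. Origin midway along it, at the bench.
- driver_mid (a point): Midpoint of the screwdriver, 13 mm above the bench.
Not all that is in view belongs to the job. What is shaped like the chuck_key but orange or turquoise is not meant.

How it is judged:
By the outcome, as a careful person would: the job done as asked, in the order asked, and still so for the second after the job is handed in, with the robot touching nothing.
It also fails if it takes over 58 s, if anything falls off the work surface, if the arm or the gripper's body presses on something with over 40 N, if the wrist force passes 120 N, or if a joint passes its speed limit or range.

## Working session

There is one attempt and no reset: what is moved stays moved. The work goes in short steps, Python scripts to look and compute and a tool call to move; the robot and the scene stay as the last step left them, time stands still between calls to the robot, and variables do not carry over. Pictures are saved under pics/ and viewed, about 8 in all and at most 12, crops included, and the job is handed in when it is done.

Besides the shell and the picture viewer there is one more tool, called after "Call:" as name(argument=value, ...) on one line, values as JSON. step_arm: Moves the arm, as the interface text tells. Its arguments: {"type":"object","properties":{"increments":{"type":"array"}},"required":["increments"]}

```bash
mkdir -p pics; ls
python3 - <<'E'
from plant import status, vision, order, r
import cv2,numpy as np,pickle
print(status.state(), r.tip_extent)
for n in ("scene","side"):
    s=vision.snapshot(n); pickle.dump(s,open(f"{n}.pkl","wb"))
    cv2.imwrite(f"pics/{n}0.png",cv2.cvtColor(s["pixels"],cv2.COLOR_RGB2BGR))
    print(n,s["fx"],s["cx"],s["cy"],np.round(s["extrinsics"],3).tolist())
E
```

```text
pics
{'time': 0.0, 'joint_pos': array([ 1.18171026e+00,  3.78058295e-01,  7.96250161e-02,  1.27442071e+00,
       -1.16480750e-05,  1.46048985e+00]), 'qvel': array([ 0.00153754, -0.00013214,  0.00155668,  0.00124089,  0.0017673 ,
        0.00048307]), 'joint_torque': array([-2.43705908e-04, -4.63602877e+01,  2.69876450e+01,  2.07366748e-02,
       -2.36225223e-04, -6.34440767e-06]), 'eef_pos': array([157.98991282, 552.21196466, 247.36324148]), 'ee_rot': array([-0.56424472,  0.56499449,  0.42505736, -0.42630431]), 'contact_force': array([-0.19840851, -0.09849118,  0.07470102]), 'moment': array([-0.01977002, -0.03993832, -0.05168549]), 'grip_width': 85.33221622501364} 17.0
scene 461.51462667542825 279.03993505106433 204.5633831536763 [[0.797, 0.413, -0.442, 1068.151], [0.604, -0.529, 0.595, -653.383], [0.012, -0.741, -0.671, 872.97], [0.0, 0.0, 0.0, 1.0]]
side 462.1737797720228 283.9946470354398 208.2799348818104 [[-0.995, -0.068, 0.069, 522.734], [-0.097, 0.705, -0.703, 721.968], [-0.001, -0.706, -0.708, 770.099], [0.0, 0.0, 0.0, 1.0]]
```

View pics/scene0.png

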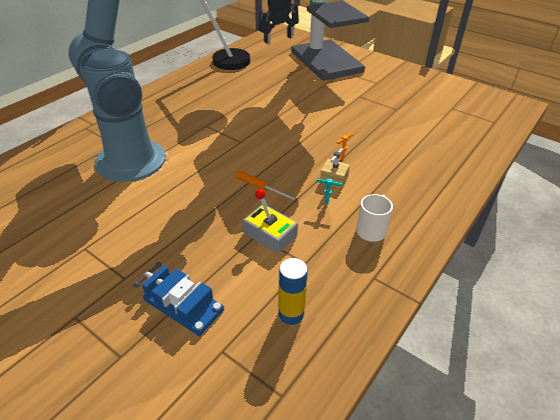

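View pics/side0.png

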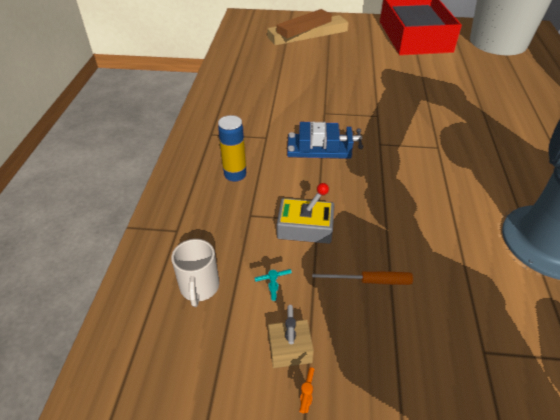

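Run:
```python
from plant import status
from scipy.spatial.transform import Rotation as R
s=status.state();q=s['ee_rot'];print(R.from_quat([*q[1:],q[0]]).as_matrix().round(3))
```

```text
[[ 0.275 -0.001 -0.961]
 [ 0.961 -0.002  0.275]
 [-0.002 -1.     0.   ]]
```

Scene view: vice (180,295), isolator (270,225) with ball (260,194), key stand (335,170). Side view: stand (290,340), ball (323,188), block (319,133). Next: zoomed crops.

```bash
cat > h.py <<'E'
import pickle,numpy as np,cv2
def load(n): return pickle.load(open(f"{n}.pkl","rb"))
def ray(s,u,v):
    E=s["extrinsics"];d=E[:3,:3]@[(u-s["cx"])/s["fx"],(v-s["cy"])/s["fy"],1];return E[:3,3],d/np.linalg.norm(d)
def plane(s,u,v,z):
    o,d=ray(s,u,v);return (o+d*(z-o[2])/d[2]).round(1)
def tri(a,pa,b,pb):
    o,d=ray(a,*pa);p,e=ray(b,*pb)
    t=np.linalg.lstsq(np.c_[d,-e],p-o,rcond=None)[0]
    x,y=o+d*t[0],p+e*t[1];return ((x+y)/2).round(1),np.linalg.norm(x-y).round(1)
def proj(s,P):
    E=s["extrinsics"];c=E[:3,:3].T@(np.array(P)-E[:3,3]);return s["fx"]*c[0]/c[2]+s["cx"],s["fy"]*c[1]/c[2]+s["cy"]
E
python3 - <<'E'
from h import *
sc,si=load("scene"),load("side")
def crop(s,u,v,k=5,w=400,h=300):
    a=s["pixels"][v:v+h//k,u:u+w//k,::-1];return cv2.resize(a,(w,h),interpolation=cv2.INTER_CUBIC)
cv2.imwrite("pics/c.png",np.vstack([np.hstack([crop(sc,300,130),crop(si,255,295)]),np.hstack([crop(sc,140,262),crop(si,280,110)])]))
# red ball
for n,s in (("scene",sc),("side",si)):
    p=s["pixels"].astype(int);m=((p[...,0]>150)&(p[...,1]<50)&(p[...,2]<50)).astype(np.uint8)
    print(n,[(c.round(1),t[2:].tolist()) for c,t in zip(*[cv2.connectedComponentsWithStats(m)[i] for i in (3,2)])])
E
```

```text
scene [(array([279.5, 209.5]), [560, 420, 235135]), (array([259.9, 193. ]), [9, 9, 65])]
side [(array([278.3, 210.9]), [560, 420, 233285]), (array([407.9,   2.4]), [46, 9, 250]), (array([443.5,   5.5]), [2, 2, 2]), (array([394.,  12.]), [1, 1, 1]), (array([450.5,  13.5]), [2, 2, 2]), (array([396. ,  14.5]), [1, 2, 2]), (array([398.,  18.]), [1, 1, 1]), (array([429.2,  38.6]), [63, 36, 1560]), (array([322.7, 188.6]), [11, 12, 97])]
```

View pics/c.png

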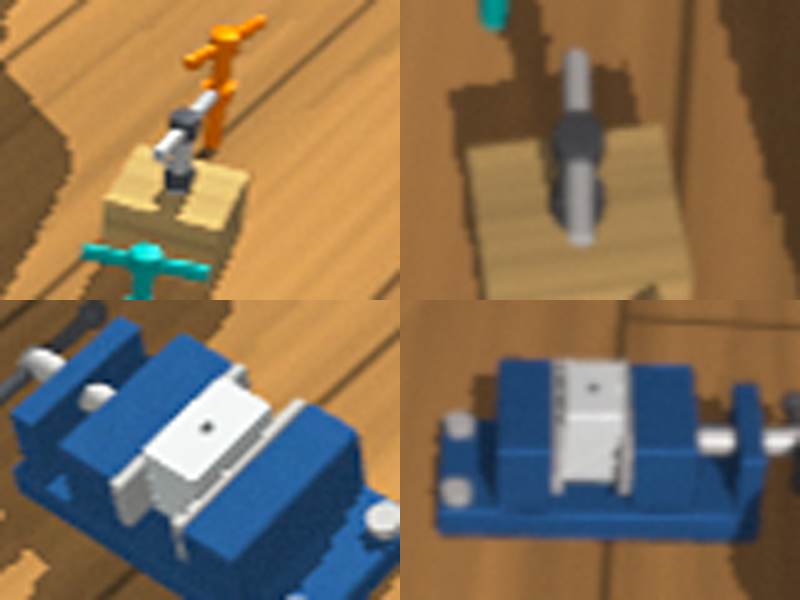

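Crops: the T-key's dark hub is at scene (337,154) and side (290.5,322). The punch dot is at scene (181,287) and side (318.2,127).

Run:
```python
from h import *
sc,si=load("scene"),load("side")
print("block",tri(sc,(181,287),si,(318.2,127)),plane(sc,181,287,68),plane(si,318.2,127,68))
print("ball",tri(sc,(259.9,193),si,(322.7,188.6)))
print("keybar mid",tri(sc,(337,154.8),si,(290.6,323)),plane(sc,337,154.8,88.5),plane(si,290.6,323,88.5))
f=lambda s,e:[plane(s,*p,88.5) for p in e]
# crossbar ends (centreline)
a=f(sc,[(300+160/5-.4,130+152/5-.4),(300+213/5-.4,130+97/5-.4)]);b=f(si,[(255+177/5-.4,295+52/5-.4),(255+181/5-.4,295+240/5-.4)])
print(a,np.mean(a,0),np.linalg.norm(a[0]-a[1]),b,np.mean(b,0),np.linalg.norm(b[0]-b[1]))
# isolator marks plate z 50 & yellow plate
for n,s in (("scene",sc),("side",si)):
    h=cv2.cvtColor(s["pixels"],cv2.COLOR_RGB2HSV)
    for nm,lo,hi in (("yel",(25,180,150),(32,255,255)),("green",(50,120,80),(75,255,255)),("screwd",(3,200,120),(14,255,255))):
        m=cv2.inRange(h,lo,hi);k,_,st,c=cv2.connectedComponentsWithStats(m)
        for i in range(1,k):
            if st[i,4]>15: print(n,nm,c[i].round(1),st[i,4],plane(s,*c[i],51 if nm!="screwd" else 13))
# mug, can side: base/tops
print("can top",plane(sc,293,268,160),plane(si,231,125,160))
print("mug top",plane(sc,376,206,95),plane(si,195,253,95))
print("teal key top",tri(sc,(328.6,180),si,(273,273)), "orange",tri(sc,(345,137),si,(309,376)))
```

```text
block (array([ 531.8, -281.4,   68.1]), np.float64(0.0)) [ 531.8 -281.3   68. ] [ 531.8 -281.5   68. ]
ball (array([512.1,  15.8, 124.3]), np.float64(0.2))
keybar mid (array([553.5, 314.5,  89.3]), np.float64(3.2)) [554.7 315.7  88.5] [552.1 313.3  88.5]
[array([555.8, 284.8,  88.5]), array([551.4, 349.7,  88.5])] [553.6  317.25  88.5 ] 65.04898154467907 [array([556.2, 278.4,  88.5]), array([548.7, 348.9,  88.5])] [552.45 313.65  88.5 ] 70.89781378857884
scene yel [270.4 222.2] 521 [550.5   9.1  51. ]
scene green [283.3 227.8] 43 [588.4  13.2  51. ]
scene screwd [343.8 140.7] 42 [481.3 489.5  13. ]
scene screwd [342.8 153.8] 21 [516.8 424.8  13. ]
scene screwd [250.7 179.2] 208 [369.  146.9  13. ]
side yel [305.3 213. ] 669 [545.5  17.7  51. ]
side green [285.7 209.6] 52 [589.   11.3  51. ]
side screwd [453.   38.9] 62 [  67.9 -957.6   13. ]
side screwd [416.2  53.4] 44 [ 213.1 -831.3   13. ]
side screwd [387.1 278.1] 205 [371.1 147.5  13. ]
side screwd [306.5 392.4] 412 [517.8 395.2  13. ]
can top [ 735.3 -154.2  160. ] [ 728.3 -138.8  160. ]
mug top [751.7 182.4  95. ] [744.  185.9  95. ]
teal key top (array([594.1, 209.4,  83. ]), np.float64(0.8)) orange (array([521.1, 405.3,  90.5]), np.float64(10.8))
```

Consistent measurements (mm): key top ≈ (553, 315, 96), block top ≈ (532, -281, 68), ball ≈ (512, 16, 124), box centre ≈ (548, 14) with its +x nearly along world x. Tool y points down. I'll turn the tool so that its z is world -x, and shut the fingers.

Call:
step_arm(increments=[[[0,-0.14,0],[0,0,0],0],[[0,-0.138,0],[0,0,0],0],[[0,0,0],[-0.0237,0,-0.0395],0],[[0,0,0],[-0.0237,0,-0.0395],0],[[0,0,0],[-0.0237,0,-0.0395],0]])

```text
time: 0.72
eef_pos: [277.4, 480.7, 247.8]
ee_rot: [0.5, -0.5, -0.5, 0.5]
contact_force: [0.3, -0.4, -1.1]
grip_width: -0.3
```

Call:
step_arm(increments=[[[0,0,0],[-0.0237,0,-0.0395],0],[[0,0,0],[-0.0237,0,-0.0395],0],[[0,0,0],[-0.0237,0,-0.0395],0],[[0,0,0],[-0.0237,0,-0.0395],0],[[0,0,0],[-0.0237,0,-0.0395],0]])

```text
time: 1.35
eef_pos: [475.0, 361.9, 247.8]
ee_rot: [0.5, -0.5, -0.499, 0.5]
contact_force: [0.3, 0.5, -0.9]
grip_width: -0.2
```

Call:
step_arm(increments=[[[0,0,0],[-0.0237,0,-0.0395],0],[[0,0,0],[-0.0237,0,-0.0385],0],[[0,0,0],[0,0.03,0],0],[[0,0,0],[0,0.03,0],0],[[0,0,0],[0,0,0],0]])

```text
time: 1.98
eef_pos: [549.9, 314.4, 185.1]
ee_rot: [0.501, -0.499, -0.497, 0.502]
contact_force: [-0.5, -0.4, -0.2]
grip_width: -0.1
```

Run:
```python
from plant import status, vision, r
from h import *
s=status.state();print(s["time"],s["eef_pos"],s["joint_pos"].round(2),s["grip_width"],r.tip_extent)
L=[]
tip=s["eef_pos"]-[0,0,r.tip_extent]
for n in ("scene","side"):
    v=vision.snapshot(n);pickle.dump(v,open(n+"1.pkl","wb"))
    t=proj(v,tip);k=proj(v,[553,315,96]);print(n,t,k)
    u,w=int(k[0])-50,int(k[1])-90
    a=v["pixels"][w:w+150,u:u+100,::-1]
    a=cv2.resize(a,(400,600),interpolation=cv2.INTER_CUBIC)
    for q in (t,k): cv2.circle(a,(int((q[0]-u+.5)*4),int((q[1]-w+.5)*4)),3,(0,0,255),-1)
    L.append(a)
cv2.imwrite("pics/d.png",np.hstack(L))
```

```text
1.975 [549.88827506 314.35463474 185.06155761] [0.42 0.53 0.15 1.2  0.   0.42] -0.07749344460020273 17.0
scene (np.float64(338.03737017633046), np.float64(131.02212521956892)) (np.float64(336.62909066678407), np.float64(152.5755266306864))
side (np.float64(292.4568136338472), np.float64(296.42906496744223)) (np.float64(290.0263178138818), np.float64(321.4707175429961))
```

View pics/d.png

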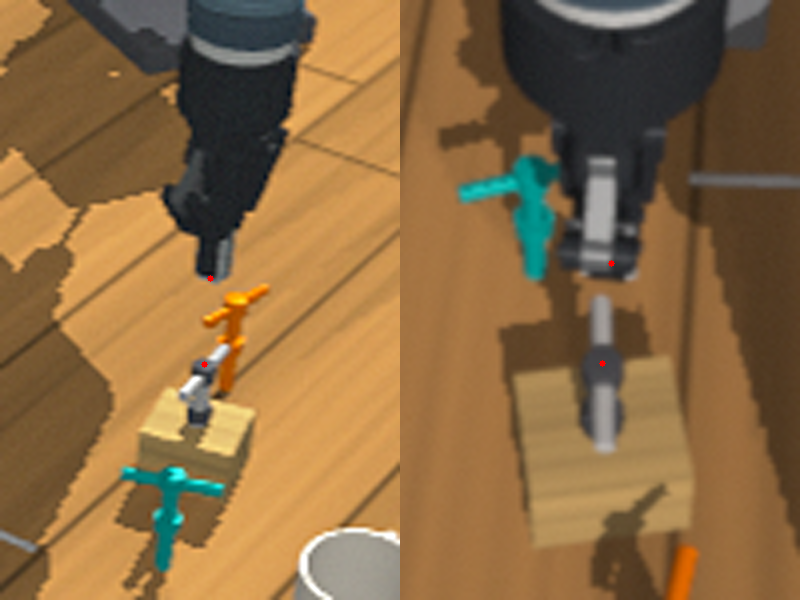

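The shut fingertips sit where predicted (tip extent 17 mm holds). They're over the key hub to within about 3 mm in both views. Lower to 25 mm above and hold.

Call:
step_arm(increments=[[[0,0,0],[0,0.02,-0.001],0],[[0,0,0],[0,0.017,-0.001],0],[[0,0,0],[0,0.01,0],0],[[0,0,0],[0,0,0],0],[[0,0,0],[0,0,0],0]])

```text
time: 2.7
eef_pos: [554.6, 315.9, 142.5]
ee_rot: [-0.5, 0.5, 0.5, -0.499]
contact_force: [0.6, 0.7, -0.4]
grip_width: -0.2
```

Call:
step_arm(increments=[[[0,0,0],[0,0,0],0],[[0,0,0],[0,0,0],0],[[0,0,0],[0,0,0],0],[[0,0,0],[0,0,0],0],[[0,0,0],[0,0,0],0]])

```text
time: 3.32
eef_pos: [554.1, 315.5, 141.3]
ee_rot: [0.5, -0.5, -0.5, 0.5]
contact_force: [-0.2, 0.6, 0.4]
grip_width: 0.0
```

Run:
```python
from plant import status, vision, r
from h import *
for i in range(4): 
    s=status.state();print(s["time"],s["eef_pos"].round(1))
    v=vision.snapshot(("scene","side")[i%2])
    pickle.dump(v,open(("scene","side")[i%2]+"2.pkl","wb"))
L=[]
for n in ("scene","side"):
    v=load(n+"2");k=proj(v,[553,315,96]);t=proj(v,[553,315,121]);u,w=int(k[0])-50,int(k[1])-75
    a=cv2.resize(v["pixels"][w:w+125,u:u+100,::-1],(400,500),interpolation=cv2.INTER_CUBIC)
    for q in (t,k): cv2.circle(a,(int((q[0]-u+.5)*4),int((q[1]-w+.5)*4)),3,(0,0,255),-1)
    L.append(a)
cv2.imwrite("pics/e.png",np.hstack(L))
```

```text
3.325 [554.1 315.5 141.3]
3.375 [554.  315.5 141.3]
3.425 [554.1 315.5 141.3]
3.475 [554.1 315.5 141.3]
```

View pics/e.png

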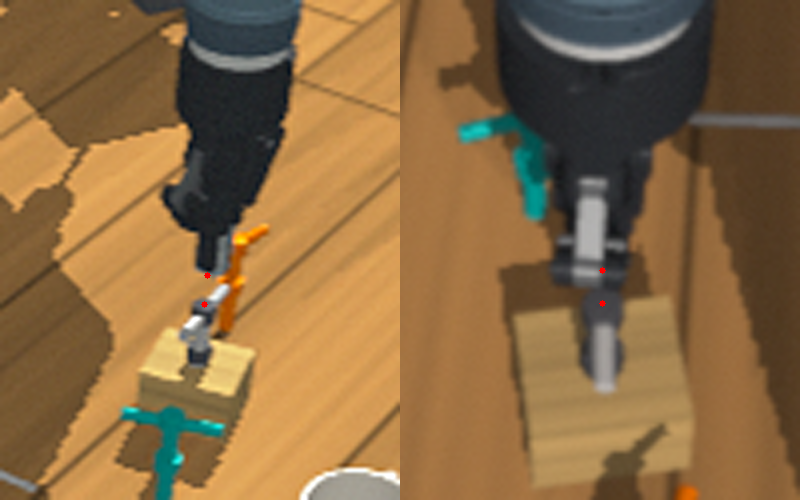

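Tip is about 28 mm above the key; the cameras suggest it is 3–4 mm too far in +x. Trim by 2.5 mm back and 3.5 mm down, then hold.

Call:
step_arm(increments=[[[0,0,0],[0,0.0035,0.0025],0],[[0,0,0],[0,0,0],0],[[0,0,0],[0,0,0],0],[[0,0,0],[0,0,0],0],[[0,0,0],[0,0,0],0]])

```text
time: 4.15
eef_pos: [551.6, 315.5, 137.9]
ee_rot: [-0.5, 0.5, 0.5, -0.5]
contact_force: [-0.6, -1.5, 0.2]
grip_width: 0.1
```

Call:
step_arm(increments=[[[0,0,0],[0,0,0],0],[[0,0,0],[0,0,0],0],[[0,0,0],[0,0,0],0],[[0,0,0],[0,0,0],0],[[0,0,0],[0,0,0],0]])

```text
time: 4.78
eef_pos: [551.6, 315.5, 137.8]
ee_rot: [0.5, -0.5, -0.5, 0.5]
contact_force: [0.4, -0.3, -0.2]
grip_width: 0.2
```

Call:
step_arm(increments=[[[0,0,0],[0,0,0],0],[[0,0,0],[0,0,0],0],[[0,0,0],[0,0,0],0],[[0,0,0],[0,0,0],0],[[0,0,0],[0,0,0],0]])

```text
time: 5.4
eef_pos: [551.6, 315.5, 137.8]
ee_rot: [0.5, -0.5, -0.5, 0.5]
contact_force: [0.1, 0.0, -0.0]
grip_width: -0.2
```

Call:
step_arm(increments=[[[0,0,0],[0,0,0],0],[[0,0,0],[0,0,0],0],[[0,0,0],[0,0,0],0],[[0,0,0],[0,0,0],0],[[0,0,0],[0,0,0],0]])

```text
time: 6.02
eef_pos: [551.5, 315.5, 137.8]
ee_rot: [0.5, -0.5, -0.5, 0.5]
contact_force: [-0.4, 0.9, 0.3]
grip_width: 0.2
```

Call:
step_arm(increments=[[[0,0,0],[0,0,0],0],[[0,0,0],[0,0,0],0],[[0,0,0],[-0.01,-0.03,0],0],[[0,0,0],[-0.02,-0.04,0],0],[[0,0,0],[-0.03,-0.03,0],0]])

```text
time: 6.65
eef_pos: [551.8, 255.6, 239.5]
ee_rot: [-0.5, 0.5, 0.501, -0.5]
contact_force: [0.0, 0.3, -0.3]
grip_width: 0.4
```

Call:
step_arm(increments=[[[0,0,0],[-0.049,0,0.002],0],[[0,0,0],[-0.049,0,0.002],0],[[0,0,0],[-0.049,0,0.002],0],[[0,0,0],[-0.049,0,0.002],0],[[0,0,0],[-0.049,0,0.002],0]])

```text
time: 7.28
eef_pos: [541.1, 9.0, 238.0]
ee_rot: [-0.5, 0.5, 0.5, -0.5]
contact_force: [1.0, -0.3, -0.2]
grip_width: -0.1
```

Call:
step_arm(increments=[[[0,0,0],[-0.049,0,0.002],0],[[0,0,0],[-0.049,0,0.002],0],[[0,0,0],[-0.049,0,0.002],0],[[0,0,0],[-0.049,0,0.002],0],[[0,0,0],[-0.049,0,0.002],0]])

```text
time: 7.9
eef_pos: [530.9, -236.1, 237.9]
ee_rot: [-0.5, 0.5, 0.5, -0.5]
contact_force: [0.4, 0.9, 0.3]
grip_width: -0.3
```

Call:
step_arm(increments=[[[0,0,0],[-0.045,0,0.001],0],[[0,0,0],[0,0.04,0],0],[[0,0,0],[0,0.03,0],0],[[0,0,0],[0,0.02,0],0],[[0,0,0],[0,0,0],0]])

```text
time: 8.52
eef_pos: [528.7, -278.6, 146.0]
ee_rot: [0.502, -0.499, -0.5, 0.5]
contact_force: [-0.3, 0.4, 0.0]
grip_width: 0.2
```

Call:
step_arm(increments=[[[0,0,0],[0,0,0],0],[[0,0,0],[0,0,0],0],[[0,0,0],[0,0,0],0]])

```text
time: 8.9
eef_pos: [530.7, -279.8, 148.8]
ee_rot: [-0.5, 0.501, 0.5, -0.5]
contact_force: [-0.3, -0.6, 1.2]
grip_width: 0.3
```

Run:
```python
from plant import status, vision, r
from h import *
s=status.state();print(s["time"],s["eef_pos"].round(1))
L=[]
for n in ("scene","side"):
    v=vision.snapshot(n);k=proj(v,[531.8,-281.4,68]);t=proj(v,s["eef_pos"]-[0,0,17]);u,w=int(k[0])-50,max(0,int(k[1])-75)
    a=cv2.resize(v["pixels"][w:w+125,u:u+100,::-1],(400,500),interpolation=cv2.INTER_CUBIC)
    for q in (t,k): cv2.circle(a,(int((q[0]-u+.5)*4),int((q[1]-w+.5)*4)),3,(0,0,255),-1)
    L.append(a)
cv2.imwrite("pics/f.png",np.hstack(L))
```

```text
8.9 [ 530.7 -279.8  148.8]
```

View pics/f.png

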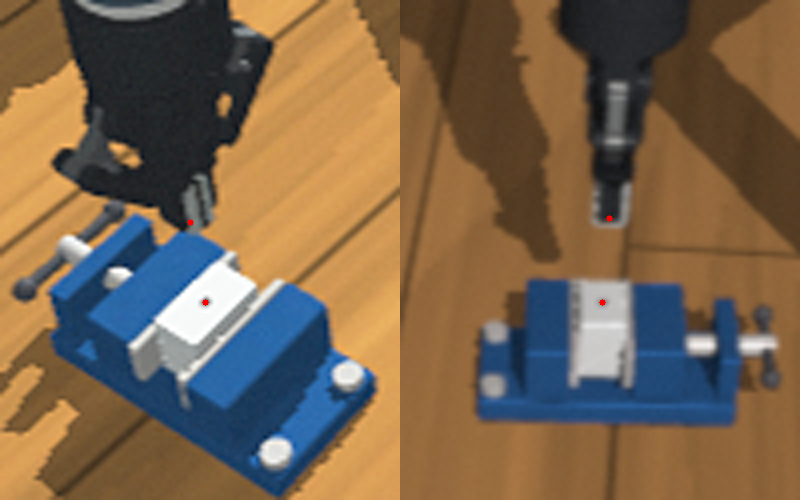

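Fingers sit above the block and match the projection. Lower 39 mm, then hold.

Call:
step_arm(increments=[[[0,0,0],[-0.0015,0.02,0],0],[[0,0,0],[0,0.013,0],0],[[0,0,0],[0,0.006,0],0],[[0,0,0],[0,0,0],0],[[0,0,0],[0,0,0],0]])

```text
time: 9.62
eef_pos: [530.4, -281.1, 109.3]
ee_rot: [-0.5, 0.5, 0.5, -0.5]
contact_force: [0.1, -0.2, 0.2]
grip_width: -0.0
```

Call:
step_arm(increments=[[[0,0,0],[0,0,0],0],[[0,0,0],[0,0,0],0],[[0,0,0],[0,0,0],0],[[0,0,0],[0,0,0],0],[[0,0,0],[0,0,0],0]])

```text
time: 10.25
eef_pos: [530.1, -280.9, 108.8]
ee_rot: [0.5, -0.5, -0.5, 0.5]
contact_force: [0.2, -0.3, 0.4]
grip_width: 0.2
```

Call:
step_arm(increments=[[[0,0,0],[0,0,0],0],[[0,0,0],[0,0,0],0],[[0,0,0],[0,0,0],0],[[0,0,0],[0,0,0],0],[[0,0,0],[0,0,0],0]])

```text
time: 10.88
eef_pos: [530.1, -280.9, 108.7]
ee_rot: [0.5, -0.5, -0.5, 0.5]
contact_force: [-0.4, -0.1, 0.5]
grip_width: -0.2
```

Call:
step_arm(increments=[[[0,0,0],[0,0,0],0],[[0,0,0],[0,0,0],0],[[0,0,0],[0,0,0],0],[[0,0,0],[0,0,0],0],[[0,0,0],[0,0,0],0]])

```text
time: 11.5
eef_pos: [530.1, -281.0, 108.8]
ee_rot: [-0.5, 0.5, 0.5, -0.5]
contact_force: [-0.3, -0.5, 1.3]
grip_width: -0.2
```

Call:
step_arm(increments=[[[0,0,0],[0,0,0],0],[[0,0,0],[0,0,0],0],[[0,0,0],[0,0,0],0],[[0,0,0],[0,0,0],0],[[0,0,0],[0,0,0],0]])

```text
time: 12.12
eef_pos: [530.1, -281.0, 108.8]
ee_rot: [0.5, -0.5, -0.5, 0.5]
contact_force: [0.0, -0.1, -0.4]
grip_width: 0.2
```

Call:
step_arm(increments=[[[0,0,0],[0,0,0],0],[[0,0,0],[0,-0.03,0],0],[[0,0,0],[0,-0.04,0],0],[[0,0,0],[0.02,-0.03,0.01],0],[[0,0,0],[0.04,0,0.015],0]])

```text
time: 12.75
eef_pos: [507.2, -222.5, 211.9]
ee_rot: [-0.498, 0.503, 0.5, -0.499]
contact_force: [0.3, 0.0, 0.3]
grip_width: 0.2
```

Call:
step_arm(increments=[[[0,0,0],[0.048,0,0.011],0],[[0,0,0],[0.048,0,0.011],0],[[0,0,0],[0.048,0,0.011],0],[[0,0,0],[0.047,0,0.011],0],[[0,0,0],[0.047,0,0.011],0]])

```text
time: 13.38
eef_pos: [449.9, 18.5, 209.0]
ee_rot: [-0.5, 0.5, 0.5, -0.5]
contact_force: [0.6, 0.2, -0.1]
grip_width: -0.3
```

Call:
step_arm(increments=[[[0,0,0],[-0.001,0.04,0],0],[[0,0,0],[-0.001,0.03,0],0],[[0,0,0],[0,0.012,0],0],[[0,0,0],[0,0,-0.01],0],[[0,0,0],[0,0,-0.01],0]])

```text
time: 14.0
eef_pos: [472.4, 14.8, 128.0]
ee_rot: [-0.5, 0.501, 0.5, -0.499]
contact_force: [0.3, 0.6, 0.3]
grip_width: -0.1
```

Call:
step_arm(increments=[[[0,0,0],[0,0,-0.012],0],[[0,0,0],[0,0,-0.012],0],[[0,0,0],[0,0,-0.012],0],[[0,0,0],[0,0,-0.012],0],[[0,0,0],[0,0,-0.012],0]])

```text
time: 14.62
eef_pos: [531.2, 15.0, 126.7]
ee_rot: [0.5, -0.5, -0.5, 0.5]
contact_force: [-1.3, -0.3, 0.5]
grip_width: 0.0
```

Call:
step_arm(increments=[[[0,0,0],[-0.002,0,-0.01],0],[[0,0,0],[0,0,-0.005],0],[[0,0,0],[0,0,0],0],[[0,0,0],[0,0,0],0]])

```text
time: 15.12
eef_pos: [545.3, 13.0, 126.9]
ee_rot: [-0.5, 0.5, 0.5, -0.5]
contact_force: [-0.1, 0.0, -0.3]
grip_width: -0.2
```

Call:
step_arm(increments=[[[0,0,0],[0,0,-0.004],0],[[0,0,0],[0,0,-0.004],0],[[0,0,0],[0,0,-0.003],0],[[0,0,0],[0,0,0],0]])

```text
time: 15.62
eef_pos: [556.7, 13.0, 126.8]
ee_rot: [-0.5, 0.5, 0.5, -0.5]
contact_force: [-0.5, -0.3, 0.4]
grip_width: -0.2
```

Run:
```python
from plant import status, vision, r
from h import *
s=status.state();print(s["time"],s["eef_pos"].round(1),s["contact_force"].round(1))
L=[]
for n in ("scene","side"):
    v=vision.snapshot(n);k=proj(v,[586,12.5,120]);u,w=int(k[0])-50,max(0,int(k[1])-60)
    a=cv2.resize(v["pixels"][w:w+125,u:u+100,::-1],(400,500),interpolation=cv2.INTER_CUBIC)
    cv2.circle(a,(int((k[0]-u+.5)*4),int((k[1]-w+.5)*4)),2,(255,0,0),-1)
    L.append(a)
    p=v["pixels"].astype(int);m=((p[...,0]>150)&(p[...,1]<50)&(p[...,2]<50)).astype(np.uint8)
    c=cv2.connectedComponentsWithStats(m);print(n,[(x.round(1),t[4]) for x,t in zip(c[3],c[2]) if 20<t[4]<200])
cv2.imwrite("pics/g.png",np.hstack(L))
```

```text
15.625 [556.7  13.  126.8] [-0.5 -0.3  0.4]
scene [(array([281.4, 206. ]), np.int32(67))]
side [(array([289.3, 187. ]), np.int32(80))]
```

View pics/g.png

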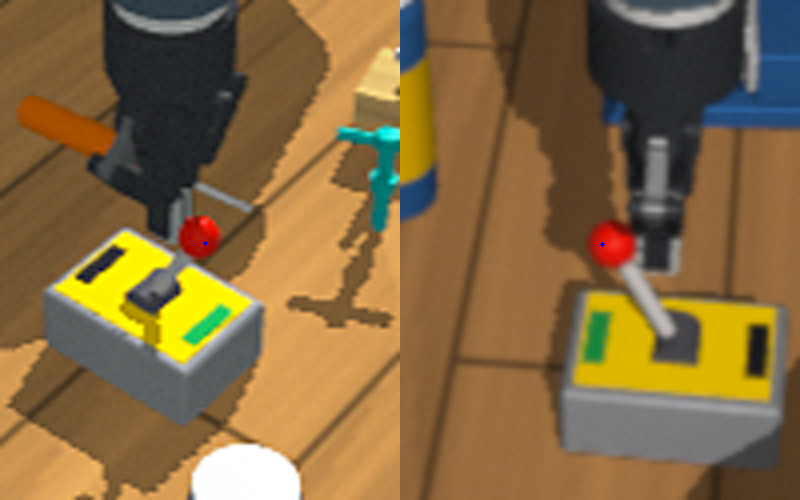

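The ball has crossed to the green side, about 4 mm short of the expected stop. Pushing on gently until the force rises.

Call:
step_arm(increments=[[[0,0,0],[0,0,-0.003],0],[[0,0,0],[0,0,-0.002],0],[[0,0,0],[0,0,0],0]])

```text
time: 16.1
eef_pos: [559.7, 13.1, 126.5]
ee_rot: [0.501, -0.499, -0.499, 0.501]
contact_force: [-4.9, -0.6, 2.6]
grip_width: -0.1
```

Call:
step_arm(increments=[[[0,0,0],[0,0,-0.002],0],[[0,0,0],[0,0,0],0]])

```text
time: 16.35
eef_pos: [559.9, 13.1, 126.4]
ee_rot: [0.502, -0.499, -0.498, 0.501]
contact_force: [-8.9, -0.1, 5.8]
grip_width: -0.2
```

Force is climbing with no motion, so it is at the stop. One more small nudge, then retreat and check.

Call:
step_arm(increments=[[[0,0,0],[0,0,-0.002],0],[[0,0,0],[0,0,0],0],[[0,0,0],[0,0,0],0]])

```text
time: 16.73
eef_pos: [560.1, 13.1, 126.4]
ee_rot: [0.503, -0.498, -0.497, 0.502]
contact_force: [-13.5, -1.2, 9.8]
grip_width: 0.2
```

Call:
step_arm(increments=[[[0,0,0],[0,0,0.01],0],[[0,0,0],[0,0,0.03],0],[[0,0,0],[0,0,0.04],0],[[0,0,0],[0,-0.04,0.04],0],[[0,0,0],[0,-0.05,0],0]])

```text
time: 17.35
eef_pos: [440.3, 13.6, 215.8]
ee_rot: [0.502, -0.498, -0.498, 0.501]
contact_force: [1.8, 0.1, 0.3]
grip_width: 0.0
```

Run:
```python
from plant import status, vision, r
from h import *
s=status.state();print(s["time"],s["eef_pos"].round(1),s["contact_force"].round(1))
L=[];C={};V={}
for n in ("scene","side"):
    v=V[n]=vision.snapshot(n)
    p=v["pixels"].astype(int);m=((p[...,0]>150)&(p[...,1]<50)&(p[...,2]<50)).astype(np.uint8)
    c=cv2.connectedComponentsWithStats(m);C[n]=[x for x,t in zip(c[3],c[2]) if 20<t[4]<200];print(C[n])
    L.append(cv2.resize(v["pixels"][:,:,::-1],(400,300),interpolation=cv2.INTER_AREA))
print(tri(V["scene"],C["scene"][0],V["side"],C["side"][-1]))
cv2.imwrite("pics/i.png",np.hstack(L))
```

```text
17.35 [440.3  13.6 215.8] [1.8 0.1 0.3]
[array([282.11267606, 206.23943662])]
[array([425.66666667,   2.01851852]), array([288.52173913, 186.7826087 ])]
(array([583. ,  13.5, 121.1]), np.float64(0.0))
```

View pics/i.png

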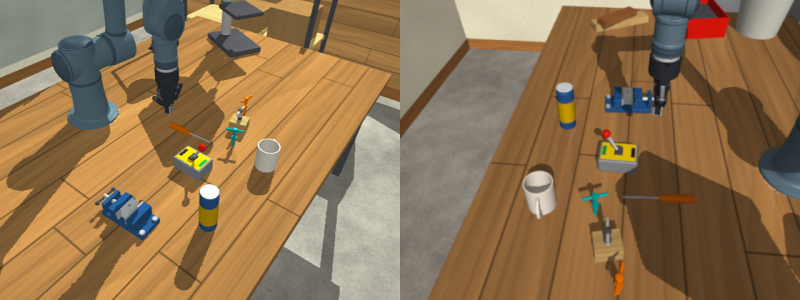

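Ball at (583, 13.5, 121): at full lean it should be 120 mm high, and 71 mm of travel fits a start angle of about 0.08 rad. The bystanders look unmoved and the arm is clear.

Call:
step_arm(increments=[[[0,0,0],[0,0,0],0],[[0,0,0],[0,0,0],0],[[0,0,0],[0,0,0],0]])

```text
time: 17.82
eef_pos: [444.8, 13.2, 215.7]
ee_rot: [0.501, -0.5, -0.499, 0.5]
contact_force: [0.1, 0.3, -0.8]
grip_width: -0.1
```

```bash
python3 -c "
from plant import order,status
print(status.state()['qvel'].round(3)); print(order.job_done())"
```

```text
[ 0.001 -0.     0.002  0.003 -0.002 -0.   ]
the job is handed in; nothing more can be done
None
```

The pointing check is done and the isolator is on; I handed the job in at about 18 s.

- **Chuck key:** I held the shut fingertips about 25 mm above the key for roughly 2.5 s.
- **Aluminium block:** I then held them about 24 mm above the block for roughly 2.5 s. No contact force showed during either hold.
- **Isolator:** I pushed the lever to its green side until it stopped moving. The sideways force rose to 13.5 N (about 17 N in all) with almost no further motion. I then backed the arm off.

**Last checks:** The ball measured (583, 13.5, 121) mm, against about 120 mm height expected when fully over. The arm was clear and at rest, with near-zero force. The key and the loose items looked unmoved in both views, judged by eye only.

**Disagreements:** The cameras and the arm's own readings differed by 2 to 4 mm in x over the key, so I settled between them. The ball stopped about 3 mm short of my first estimate. The stalled motion and the ball height both point to the end stop, so I put that down to my estimate of the box's centre.

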